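Line up the canister set by height beside the teapot

ROBOT

A 6-joint arm with a two-finger parallel gripper is mounted at the origin on the work surface. World frame = base frame: x ahead of the robot, y to its left, z up, the work surface at z = 0. Lengths are in m, angles in degrees, forces in N, time in s.
With the tool pointing down it reaches from about 0.35 to 0.875 m from the base axis. Payload 4.2 kg.
Tool frame: the origin (TCP) lies midway between the tips of the shut fingers; the grasp point (between the pads) lies r.grasp_offset behind it (r.grasp_offset is the distance from the TCP to the grasp point, in m); z points along the fingers, y is the direction in which the jaws open and shut (so a half turn about z gives the same grasp; the last joint's range is limited). The gripper opens to 87 mm and grips with 3 to 60 N. Pads are 19 mm wide; open, the fingers measure 117 mm over their backs; the gripper's body (75 mm by 190 mm) begins 51 mm behind the grasp point.
Start: joints at [86.436, 22.042, 0.453, 0, -68.411, -14.817], TCP at [0.197, 0.593, 0.223] pointing down, gripper open.
Joint ranges: [-179.83, 179.83], [-69.29, 118.12], [-61.27, 80.66], [-181.25, 117.63], [-171.15, -9.14], [-177.46, 177.46]. Speed limits (degrees/s): [159.86, 159.86, 180, 180, 180, 180].

INTERFACE

Orientations are given as a 3x3 rotation matrix whose columns are the frame's x, y, z axes.
In Python, from station import sense, optics, r gives the robot as it stands. The module is installed in compiled form; this text tells all that it offers.
- The arm moves only by the tool servo_tool, never from a script. Its argument "deltas" is a list of rows, each an object with "slide": the shift along the tool's x, y, z in units of 25 mm (1.0 is 25 mm), a list of three; "spin": the turn about the tool's z in units of 8 degrees (1.0 is 8 degrees). A call has 1 to 10 rows; each row shifts and turns the pose as measured when the row begins, along the tool's axes as they then stand; what a row does not reach is not made up. A row lasts 1/10 s, in which the tool goes at most 50 mm and 8.59 degrees, less where a joint would pass 70% of its speed; a pose out of reach is approached as far as the arm can. A call is refused whole if a number of a shift passes 1 or a number of a turn 1, either way. A call with a gripper value outside its range is refused whole. "gripper" is the closure in counts, from 0 (fully open) to 255 (shut), set as the call begins (left out, the last holds). The fingers move at their own pace and stop on an object; the grip force is fixed at half the most. Time passes only in rows, so rows that do not move let the fingers close. It gives the time, the measured TCP pose, the force and the opening at its end, in the units of the state.
- sense(): the state, without advancing time (a new reading comes with each control period).
- optics.capture(name): name is "side" or "top"; returns a dict with "frame" (420x560x3 uint8, red, green, blue), "camera_matrix" (3x3 intrinsics, pixels), "eye" and "rotation" of the camera in the world. Camera axes: x right, y down, z forward; pixel columns grow to the right and rows downward; lengths in m; the calibration is good to about 2 mm. A picture is of the moment at which its call begins. There is no depth.
- r.finish_job(): hands the job in, once; it reports no verdict.
The state is a dict: "time_s": time; "joints": joint angles; "joint_velocities": joint speeds; "effort": joint torques, N m; "tcp_pos": TCP position; "ee_rot": TCP orientation; "wrist_force": force on the tool from outside, world axes, zero at the start; "moment": the same for the moment, N m; "gripper_width": opening from 0.0 (shut) to 1.0 (fully open).
Only numpy, scipy, OpenCV 4.12 (cv2) and the standard library are available. Lean on these libraries where they do the work, as an engineer would, in place of code of your own. Each camera call takes 0.05 s, during which the arm holds its last target.

TASK

Put the set of four steel canisters back in order on the wooden board: stand one upright in the middle of each cork coaster, so that they step down in height along the row, the tallest at the end nearest the teapot and the shortest at the other end. Do not knock any canister over on the way, and leave the teapot where it is.

Things in the scene. Friction and masses are not known exactly. Their poses are not given: they have to be found in the camera images.
- canister_60_center (a point): shortest of four plain steel canisters: upright cylinder, 40 mm across, 60 mm high to the lid top, with a knob (18 mm across, 12 mm high) fixed on it; about 120 g. Point: centre, on the axis, 30 mm above its foot; z up. Starts on the table in a loose row in front of the board, among a teacup (60 mm high) and a grey pen pot (106 mm high), 95 mm or more apart centre to centre.
- canister_80_center (a point): second shortest of four plain steel canisters: upright cylinder, 48 mm across, 80 mm high to the lid top, with a knob (18 mm across, 12 mm high) fixed on it; about 180 g. Point: centre, on the axis, 40 mm above its foot; z up. Starts on the table in a loose row in front of the board, among a teacup (60 mm high) and a grey pen pot (106 mm high), 95 mm or more apart centre to centre.
- canister_100_center (a point): second tallest of four plain steel canisters: upright cylinder, 56 mm across, 100 mm high to the lid top, with a knob (18 mm across, 12 mm high) fixed on it; about 250 g. Point: centre, on the axis, 50 mm above its foot; z up. Starts on the table in a loose row in front of the board, among a teacup (60 mm high) and a grey pen pot (106 mm high), 95 mm or more apart centre to centre.
- canister_120_center (a point): tallest of four plain steel canisters: upright cylinder, 64 mm across, 120 mm high to the lid top, with a knob (18 mm across, 12 mm high) fixed on it; about 330 g. Point: centre, on the axis, 60 mm above its foot; z up. Starts on the table in a loose row in front of the board, among a teacup (60 mm high) and a grey pen pot (106 mm high), 95 mm or more apart centre to centre.
- coaster_a: one of four identical round cork coasters, 80 mm in diameter and 4 mm thick, fixed on the board in a row about 94 mm apart (the letters say nothing about the order in the row; which is where differs each time). Origin at the centre of its underside, which is on the board's top; canisters stand on its top, 4 mm above the origin.
- coaster_b: one of four identical round cork coasters, 80 mm in diameter and 4 mm thick, fixed on the board in a row about 94 mm apart (the letters say nothing about the order in the row; which is where differs each time). Origin at the centre of its underside, which is on the board's top; canisters stand on its top, 4 mm above the origin.
- coaster_c: one of four identical round cork coasters, 80 mm in diameter and 4 mm thick, fixed on the board in a row about 94 mm apart (the letters say nothing about the order in the row; which is where differs each time). Origin at the centre of its underside, which is on the board's top; canisters stand on its top, 4 mm above the origin.
- coaster_d: one of four identical round cork coasters, 80 mm in diameter and 4 mm thick, fixed on the board in a row about 94 mm apart (the letters say nothing about the order in the row; which is where differs each time). Origin at the centre of its underside, which is on the board's top; canisters stand on its top, 4 mm above the origin.
- board: the fixed flat dark wooden board (400 mm long, 100 mm wide, 12 mm thick) that carries the row of coasters. Origin at the centre of its underside on the table; its y axis runs along its length, which is the row of coasters, x across it, z up.
- teapot: white teapot (110 mm across the body, 96 mm high; spout and side handle reach about 92 mm from its axis), standing loose on the table about 100 mm beyond one end of the board, either its +y or its -y end; a low stack of small notebooks (52 mm high) lies beyond the other end. Origin at the centre of its underside, z up.
Not all that is in view belongs to the job. What is shaped like the part that bears canister_120_center but pink is not meant. What is shaped like the part that bears canister_80_center but turquoise is not meant.

How it is judged:
By the outcome, as a careful person would: the job done as asked, in the order asked, and still so for the second after the job is handed in, with the robot touching nothing.
It also fails if it takes over 109 s, if anything falls off the work surface, if the arm or the gripper's body presses on something with over 40 N, if the wrist force passes 120 N, or if a joint passes its speed limit or range.

## Working session

There is one attempt and no reset: what is moved stays moved. The work goes in short steps, Python scripts to look and compute and a tool call to move; the robot and the scene stay as the last step left them, time stands still between calls to the robot, and variables do not carry over. Pictures are saved under pics/ and viewed, and the job is handed in when it is done.

Besides the shell and the picture viewer there is one more tool, called after "Call:" as a command line: name --argument value ..., lists and objects as JSON in quotes. servo_tool: Moves the arm, as the interface text tells. Its arguments: {"type":"object","properties":{"deltas":{"type":"array"},"gripper":{"type":"number"}},"required":["deltas"]}

```bash
mkdir -p pics; python3 - <<'E'
from station import sense, optics, r
import cv2
s=sense(); print(s, r.grasp_offset)
for n in("top","side"):
    c=optics.capture(n); cv2.imwrite(f"pics/{n}0.png",cv2.cvtColor(c["frame"],cv2.COLOR_RGB2BGR)); print(n,c["camera_matrix"],c["eye"],c["rotation"])
E
```

```text
{'time_s': 0.0, 'joints': array([ 8.64386065e+01,  2.20920717e+01,  3.78075347e-01, -2.90732286e-02,
       -6.84121989e+01, -1.48144025e+01]), 'joint_velocities': array([ 0.00084977, -0.01012283,  0.0634757 , -0.02399262, -0.00408396,
       -0.08682551]), 'effort': array([-1.83362658e-04, -3.90673220e+01,  1.87403280e+01,  4.21989262e+00,
        1.08936671e-02, -1.92749039e-04]), 'tcp_pos': array([0.19684284, 0.59253851, 0.22143396]), 'ee_rot': array([[ 9.48950267e-01, -3.15425145e-01, -6.07732552e-04],
       [-3.15425712e-01, -9.48947794e-01, -2.16891426e-03],
       [ 1.07423629e-04,  2.24988623e-03, -9.99997463e-01]]), 'wrist_force': array([-0.11598866,  0.62242735,  0.87298392]), 'moment': array([-0.01508434, -0.01475946, -0.0600027 ]), 'gripper_width': 1.00277174317175} 0.0187
top [[479.02533387   0.         277.96069308]
 [  0.         479.02533387 216.56252533]
 [  0.           0.           1.        ]] [0.45354265 0.01575714 1.26432095] [[ 0.01804396 -0.99797527  0.06098994]
 [-0.99976495 -0.01727574  0.0130997 ]
 [-0.01201953 -0.06121198 -0.99805242]]
side [[455.59396748   0.         284.46152425]
 [  0.         455.59396748 216.00591396]
 [  0.           0.           1.        ]] [-0.07158843 -0.79128816  0.76735772] [[ 0.7980084  -0.33481151  0.50108268]
 [-0.6025964  -0.45401436  0.65631436]
 [ 0.00775713 -0.82569499 -0.56406349]]
```

View pics/top0.png

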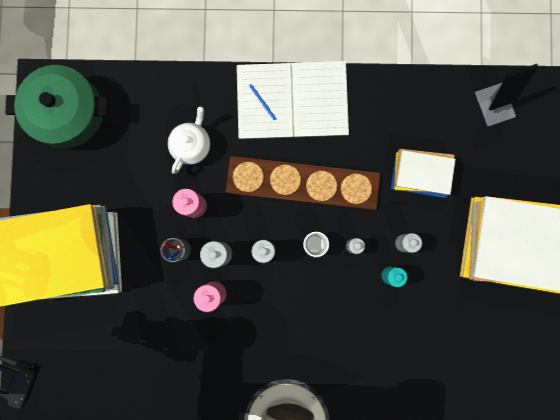

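View pics/side0.png

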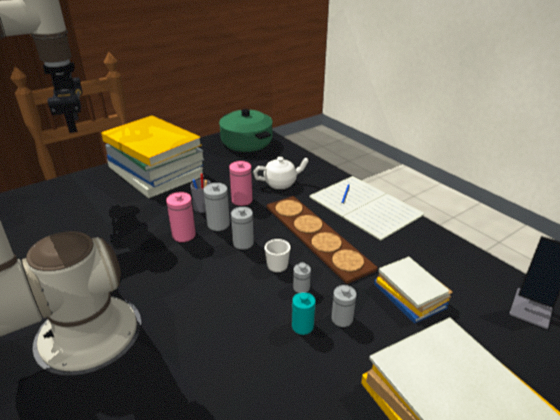

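Top view: the teapot (188,143) is beyond the +y (left) end of the board. The coasters sit at about (248,177), (285,180), (321,185) and (356,188).

Candidates:
- Steel canisters at (215,254), (263,250), (356,246) and (410,243), which I take as 120, 100, 60 and 80.
- Not meant: pink cylinders (187,203) and (208,298), turquoise (396,277), pen pot (173,250), cup (316,244).

Next is a close crop to check the choice.

```bash
python3 - <<'E'
import cv2,numpy as np
a=cv2.imread("pics/top0.png")[140:310,150:430]
cv2.imwrite("pics/crop_top.png",cv2.resize(a,None,fx=2.8,fy=2.8,interpolation=cv2.INTER_CUBIC))
b=cv2.imread("pics/side0.png")[150:340,160:400]
cv2.imwrite("pics/crop_side.png",cv2.resize(b,None,fx=3,fy=3,interpolation=cv2.INTER_CUBIC))
E
```

```text
(no output)
```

View pics/crop_top.png

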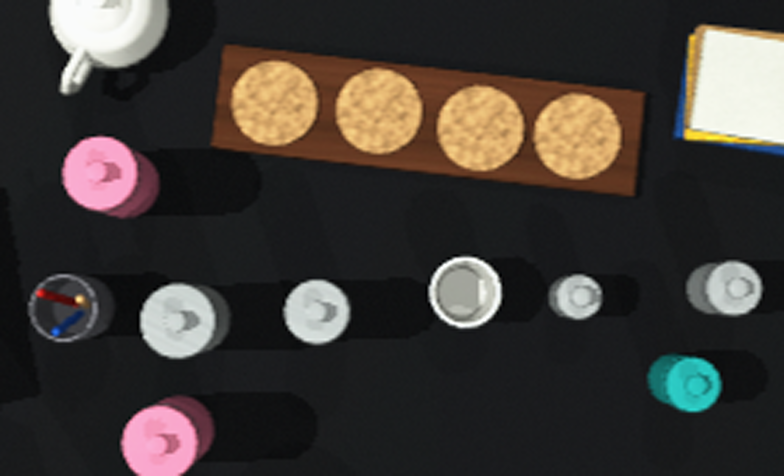

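View pics/crop_side.png

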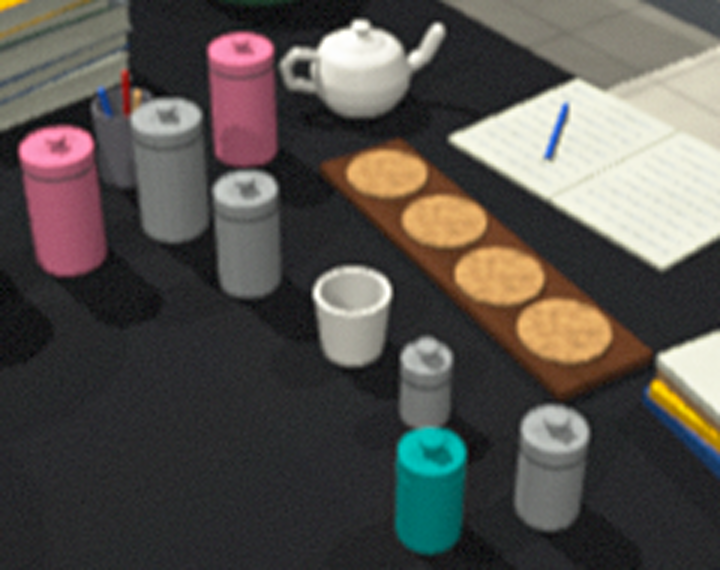

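```bash
cat > h.py <<'E'
import cv2,numpy as np
from station import sense,optics,r
def ray(c,u,v,z):
    d=c["rotation"]@np.linalg.inv(c["camera_matrix"])@np.array([u,v,1.])
    return c["eye"]+d*(z-c["eye"][2])/d[2]
def proj(c,p):
    q=c["camera_matrix"]@(np.array(c["rotation"]).T@(np.array(p)-c["eye"])); return q[:2]/q[2]
def circ(c,box,z,R,low=0,k=8):
    x0,y0,x1,y1=box
    g=cv2.cvtColor(c["frame"],cv2.COLOR_RGB2GRAY)[y0:y1,x0:x1]
    g=cv2.resize(g,None,fx=k,fy=k,interpolation=cv2.INTER_CUBIC); g=cv2.GaussianBlur(g,(0,0),3)
    f=c["camera_matrix"][0,0]/(c["eye"][2]-z)*R*k
    h=cv2.HoughCircles(g,cv2.HOUGH_GRADIENT,1.5,500,param1=60,param2=8,minRadius=int(f*.93),maxRadius=int(f*1.07)+1)
    u,v,rr=h[0,0]; u=(u+.5)/k-.5+x0; v=(v+.5)/k-.5+y0
    return u,v,rr/f*R,ray(c,u,v,z)
E
python3 - <<'E'
from h import *
c=optics.capture("top"); s=optics.capture("side")
im=cv2.cvtColor(c["frame"],cv2.COLOR_RGB2BGR).copy(); sm=cv2.cvtColor(s["frame"],cv2.COLOR_RGB2BGR).copy()
im=cv2.resize(im[140:310,150:430],None,fx=2.8,fy=2.8,interpolation=cv2.INTER_CUBIC)
sm=cv2.resize(sm[150:340,160:400],None,fx=3,fy=3,interpolation=cv2.INTER_CUBIC)
def circp(cam,img,p,R,o,k):
    t=np.linspace(0,2*np.pi,40); pts=[(proj(cam,[p[0]+R*np.cos(a),p[1]+R*np.sin(a),p[2]])-o+.5)*k-.5 for a in t]
    cv2.polylines(img,[np.int32(np.round(pts))],True,(0,0,255),1)
for n,b,R in((120,(193,232,237,278),.032),(100,(245,232,282,270),.028),(60,(340,232,372,260),.02),(80,(390,228,428,260),.024)):
    u,v,rr,p=circ(c,b,n/1000,R); print(n,round(u,1),round(v,1),round(rr*1000,1),p.round(4))
    for z in(n/1000,0): q=p.copy();q[2]=z; circp(c,im,q,R,(150,140),2.8);circp(s,sm,q,R,(160,150),3)
hsv=cv2.cvtColor(c["frame"],cv2.COLOR_RGB2HSV)
m=((hsv[...,0]>8)&(hsv[...,0]<25)&(hsv[...,2]>140)&(hsv[...,1]>70)).astype(np.uint8)*255
m[:,:220]=0;m[:,385:]=0;m[:150]=0;m[220:]=0
P=[]
for k in cv2.findContours(cv2.morphologyEx(m,cv2.MORPH_CLOSE,np.ones((5,5))),0,1)[0]:
    if cv2.contourArea(k)<200: continue
    (u,v),rr=cv2.minEnclosingCircle(k); M=cv2.moments(k); uu,vv=M['m10']/M['m00'],M['m01']/M['m00']
    p=ray(c,uu,vv,.016); P.append(p); print('coaster',round(u,1),round(v,1),round(uu,1),round(vv,1),rr*(1.248)/479,p.round(4))
    circp(c,im,p,.04,(150,140),2.8);circp(s,sm,p,.04,(160,150),3)
P=np.array(sorted(P,key=lambda p:p[1])); print(np.linalg.norm(np.diff(P,axis=0),axis=1)); d=P[-1]-P[0]; print(np.degrees(np.arctan2(d[1],d[0])))
cv2.imwrite("pics/ct.png",im);cv2.imwrite("pics/cs.png",sm)
E
```

```text
120 212.7 254.0 31.6 [0.4314 0.1848 0.12  ]
100 262.7 250.2 29.0 [0.4423 0.0667 0.1   ]
60 356.5 245.3 20.0 [ 0.4583 -0.1665  0.06  ]
80 411.8 242.7 24.1 [ 0.4673 -0.2991  0.08  ]
coaster 338.5 187.0 338.5 186.8 0.08567289514083704 [ 0.6106 -0.1248  0.016 ]
coaster 284.8 179.0 284.8 179.2 0.04034905916663948 [0.6283 0.0159 0.016 ]
coaster 247.5 176.4 247.6 176.4 0.04040581536342804 [0.6342 0.1139 0.016 ]
[0.14176215 0.09821355]
84.35541569417043
```

View pics/ct.png

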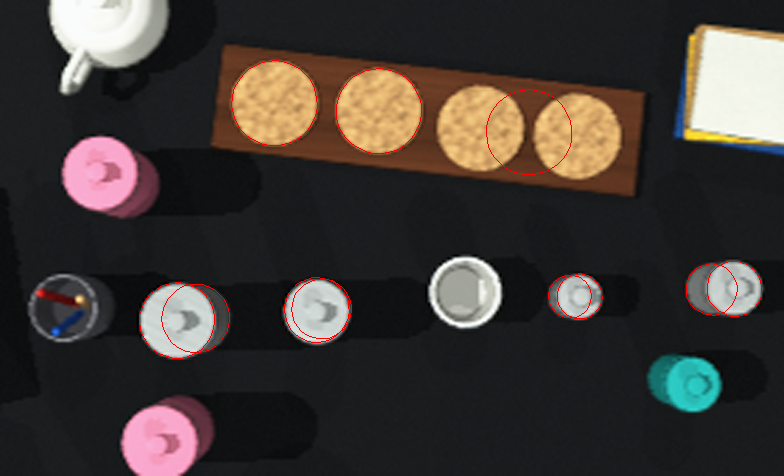

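View pics/cs.png

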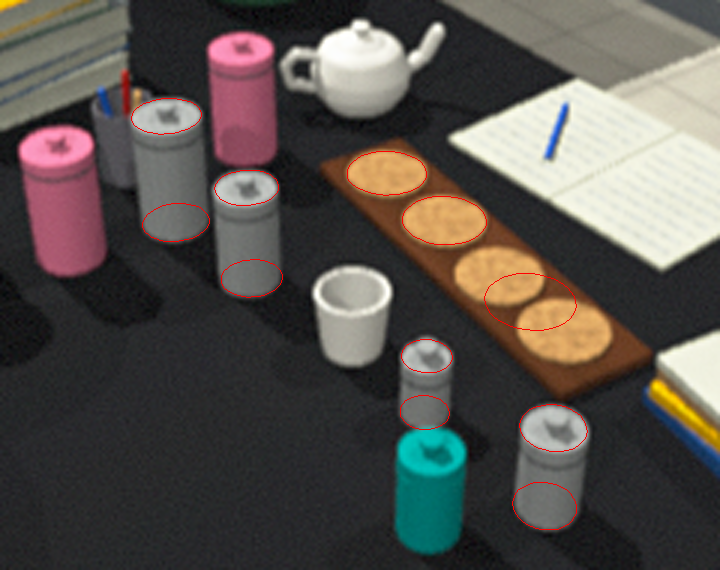

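Red rims fit the lids and feet of the four steel canisters in both views to about 1–2 mm. The right-hand two coasters merged in the mask, so I'll split them. I'll also get clearances for the turquoise canister, pens and pinks.

```bash
python3 - <<'E'
from h import *
c=optics.capture("top"); s=optics.capture("side")
for n,b in zip("1234",((228,156,267,197),(266,160,304,199),(304,166,339,205),(339,168,376,208))):
    u,v,rr,p=circ(c,b,.016,.04); print(n,round(u,1),round(v,1),round(rr*1000,1),p.round(4),proj(s,p).round(0))
hsv=cv2.cvtColor(c["frame"],cv2.COLOR_RGB2HSV)
m=((hsv[...,0]>8)&(hsv[...,0]<25)&(hsv[...,2]>140)&(hsv[...,1]>70)).astype(np.uint8)*255
m[:,:220]=0;m[:,385:]=0;m[:150]=0;m[220:]=0
for (a,b) in((228,266),(266,304),(304,338.5),(339,385)):
    ys,xs=np.nonzero(m[:,int(a):int(b+.5)]); print(ray(c,(xs.min()+xs.max())/2+int(a),(ys.min()+ys.max())/2,.016).round(4),len(xs))
# board via brown mask
mb=((hsv[...,1]>90)&(hsv[...,2]>50)&((hsv[...,0]<25))).astype(np.uint8)*255
mb[:,:220]=0;mb[:,385:]=0;mb[:150]=0;mb[220:]=0
k=max(cv2.findContours(mb,0,1)[0],key=cv2.contourArea)
bx=cv2.boxPoints(cv2.minAreaRect(k)); B=np.array([ray(c,*q,.012) for q in bx]);print(B.round(4),B.mean(0).round(4))
u,v,rr,p=circ(c,(380,263,412,290),.08,.024);print('turq',p.round(3),rr)
u,v,rr,p=circ(c,(170,186,202,215),.12,.032);print('pinkN',p.round(3),rr)
b=cv2.imread("pics/side0.png")[0:220,0:240]
cv2.imwrite("pics/crop_g.png",cv2.resize(b,None,fx=2.7,fy=2.7,interpolation=cv2.INTER_CUBIC))
E
```

```text
1 247.5 176.3 39.4 [0.6344 0.114  0.016 ] [288. 207.]
2 285.0 179.2 39.2 [0.6284 0.0155 0.016 ] [308. 223.]
3 321.5 185.3 39.4 [ 0.6137 -0.0803  0.016 ] [326. 241.]
4 355.7 188.3 39.6 [ 0.6074 -0.1699  0.016 ] [347. 259.]
[0.6338 0.114  0.016 ] 735
[0.6288 0.0155 0.016 ] 742
[ 0.6146 -0.0791  0.016 ] 747
[ 0.6082 -0.1693  0.016 ] 746
[[ 0.5915  0.1737  0.012 ]
 [ 0.6907  0.1649  0.012 ]
 [ 0.6511 -0.2344  0.012 ]
 [ 0.5527 -0.2237  0.012 ]] [ 0.6215 -0.0299  0.012 ]
turq [ 0.383 -0.264  0.08 ] 0.023641899999469553
pinkN [0.557 0.255 0.12 ] 0.03148806327928497
```

View pics/crop_g.png

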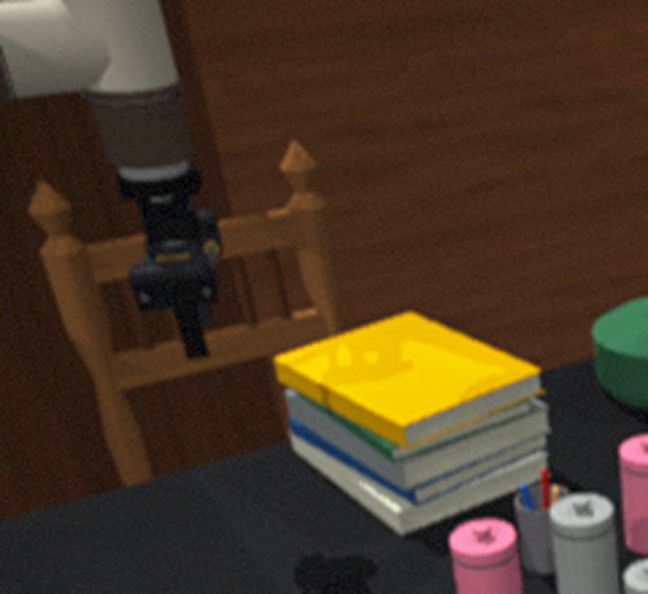

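Pixel positions for the coasters are (247.5,176.3), (285,179.2), (321.5,185.3) and (355.7,188.3). Their spacings are 98, 97 and 90 mm, which fits "about 94". The gripper's wide side runs along the jaw axis, so I'll grip across the row, and place short to tall to keep the body above its neighbours. I spin first.

Call:
servo_tool --deltas '[{"slide": [0, 0, 0], "spin": 1}, {"slide": [0, 0, 0], "spin": 1}, {"slide": [0, 0, 0], "spin": 1}, {"slide": [0, 0, 0], "spin": 1}, {"slide": [0, 0, 0], "spin": 1}, {"slide": [0, 0, 0], "spin": 1}, {"slide": [0, 0, 0], "spin": 1}, {"slide": [0, 0, 0], "spin": 1}, {"slide": [0, 0, 0], "spin": 1}, {"slide": [0, 0, 0], "spin": 0.7}]' --gripper 0

```text
time_s: 1.3
tcp_pos: [0.1967, 0.5922, 0.2209]
ee_rot: [[-0.16, -0.987, -0.001], [-0.987, 0.16, -0.003], [0.003, 0.001, -1.0]]
wrist_force: [-0.4, -0.2, 0.4]
gripper_width: 0.998
```

```bash
cat >> h.py <<'E'
def go(x,y,z,yaw=None):
    s=sense(); R=s["ee_rot"]; d=R.T@(np.array([x,y,z])-s["tcp_pos"])/.025
    a=np.degrees(np.arctan2(R[1,1],R[0,1])); t=0 if yaw is None else ((a-yaw+180)%360-180)/8
    print("t",round(s["time_s"],2),"pos",s["tcp_pos"].round(4),"slide units",d.round(2),"spin",round(t,2),"yaw",round(a,1),"w",round(s["gripper_width"],3),"F",s["wrist_force"].round(1))
E
python3 -c "
from h import *
go(.458,-.1665,.22,174.4)"
```

```text
t 1.3 pos [0.1967 0.5922 0.2209] slide units [ 28.28 -15.18   0.12] spin -0.45 yaw 170.8 w 0.998 F [-0.4 -0.2  0.4]
```

Call:
servo_tool --deltas '[{"slide": [0.5, -1, 0], "spin": -0.2}, {"slide": [1, -1, 0], "spin": -0.2}, {"slide": [1, -1, 0], "spin": 0}, {"slide": [1, -0.8, 0], "spin": 0}, {"slide": [1, -0.8, 0], "spin": 0}, {"slide": [1, -0.7, 0], "spin": 0}, {"slide": [1, -0.7, 0], "spin": 0}, {"slide": [1, -0.7, 0], "spin": 0}, {"slide": [1, -0.7, 0], "spin": 0}, {"slide": [1, -0.7, 0], "spin": 0}]'

```text
time_s: 2.3
tcp_pos: [0.3759, 0.3263, 0.2202]
ee_rot: [[-0.098, -0.995, -0.001], [-0.995, 0.098, -0.003], [0.003, 0.001, -1.0]]
wrist_force: [-0.0, 1.1, -0.0]
gripper_width: 0.999
```

Call:
servo_tool --deltas '[{"slide": [1, -0.7, 0], "spin": 0}, {"slide": [1, -0.7, 0], "spin": 0}, {"slide": [1, -0.7, 0], "spin": 0}, {"slide": [1, -0.5, 0], "spin": 0}, {"slide": [1, -0.5, 0], "spin": 0}, {"slide": [1, -0.5, 0], "spin": 0}, {"slide": [1, -0.4, 0], "spin": 0}, {"slide": [1, -0.2, 0], "spin": 0}, {"slide": [1, 0, 0], "spin": 0}, {"slide": [1, 0, 0], "spin": 0}]'

```text
time_s: 3.3
tcp_pos: [0.4597, 0.0556, 0.2216]
ee_rot: [[-0.099, -0.995, 0.002], [-0.995, 0.099, -0.0], [0.0, -0.002, -1.0]]
wrist_force: [-0.1, -0.0, 0.5]
gripper_width: 0.997
```

```bash
python3 -c "
from h import *
go(.458,-.1665,.22,174.4)"
```

```text
t 3.3 pos [0.4597 0.0556 0.2216] slide units [ 8.85 -0.81  0.07] spin -0.01 yaw 174.3 w 0.997 F [-0.1 -0.   0.5]
```

Call:
servo_tool --deltas '[{"slide": [1, 0, 0]}, {"slide": [1, -0.1, 0]}, {"slide": [1, -0.1, 0]}, {"slide": [1, -0.1, 0]}, {"slide": [1, -0.1, 0]}, {"slide": [1, -0.1, 0]}, {"slide": [1, -0.1, 0]}, {"slide": [0.6, 0, 0]}, {"slide": [0.3, 0, 0]}]'

```text
invalid input
```

```bash
python3 -c "
from h import *
go(.458,-.1665,.1,174.4)"
```

```text
t 3.3 pos [0.4597 0.0556 0.2216] slide units [ 8.84 -0.8   4.87] spin -0.01 yaw 174.3 w 0.997 F [-0.1 -0.   0.5]
```

Each row needs a spin value.

Call:
servo_tool --deltas '[{"slide": [1, 0, 0], "spin": 0}, {"slide": [1, -0.1, 0], "spin": 0}, {"slide": [1, -0.1, 0], "spin": 0}, {"slide": [1, -0.1, 0], "spin": 0}, {"slide": [1, -0.1, 0], "spin": 0}, {"slide": [1, -0.1, 0], "spin": 0}, {"slide": [1, -0.1, 0], "spin": 0}, {"slide": [0.7, 0, 0], "spin": 0}, {"slide": [0.3, 0, 0], "spin": 0}, {"slide": [0, 0, 0], "spin": 0}]'

```text
time_s: 4.3
tcp_pos: [0.4527, -0.1555, 0.2227]
ee_rot: [[-0.103, -0.995, 0.005], [-0.995, 0.103, 0.001], [-0.001, -0.005, -1.0]]
wrist_force: [-0.2, 1.2, 0.1]
gripper_width: 1.001
```

```bash
python3 -c "
from h import *
go(.458,-.1665,.1,174.4)"
```

```text
t 4.3 pos [ 0.4527 -0.1555  0.2227] slide units [ 0.42 -0.23  4.91] spin -0.04 yaw 174.1 w 1.001 F [-0.2  1.2  0.1]
```

Call:
servo_tool --deltas '[{"slide": [0.3, -0.2, 0.8], "spin": 0}, {"slide": [0.1, 0, 1], "spin": 0}, {"slide": [0, 0, 1], "spin": 0}, {"slide": [0, 0, 1], "spin": 0}, {"slide": [0, 0, 0.7], "spin": 0}, {"slide": [0, 0, 0], "spin": 0}]'

```text
time_s: 4.9
tcp_pos: [0.4601, -0.1623, 0.1086]
ee_rot: [[-0.098, -0.995, 0.011], [-0.995, 0.098, 0.001], [-0.002, -0.011, -1.0]]
wrist_force: [-1.3, 0.6, -0.8]
gripper_width: 1.001
```

```bash
python3 -c "
from h import *
go(.458,-.1665,.023,174.4)"
```

```text
t 4.9 pos [ 0.4601 -0.1623  0.1086] slide units [0.18 0.1  3.42] spin -0.01 yaw 174.4 w 1.001 F [-1.3  0.6 -0.8]
```

Call:
servo_tool --deltas '[{"slide": [0.2, 0.1, 0.5], "spin": 0}, {"slide": [0, 0, 0.8], "spin": 0}, {"slide": [0, 0, 0.8], "spin": 0}, {"slide": [0, 0, 0.7], "spin": 0}, {"slide": [0, 0, 0.3], "spin": 0}, {"slide": [0, 0, 0], "spin": 0}]'

```text
time_s: 5.5
tcp_pos: [0.4648, -0.1642, 0.035]
ee_rot: [[-0.091, -0.996, 0.023], [-0.996, 0.091, -0.001], [-0.001, -0.023, -1.0]]
wrist_force: [-0.9, -0.5, 0.0]
gripper_width: 0.998
```

```bash
python3 -c "
from h import *
go(.458,-.1665,.023,174.4)"
```

```text
t 5.5 pos [ 0.4648 -0.1642  0.035 ] slide units [0.12 0.27 0.48] spin 0.05 yaw 174.8 w 0.998 F [-0.9 -0.5  0. ]
```

Call:
servo_tool --deltas '[{"slide": [0.1, 0.3, 0.4], "spin": 0}, {"slide": [0, 0, 0], "spin": 0}]'

```text
time_s: 5.7
tcp_pos: [0.4593, -0.1657, 0.0269]
ee_rot: [[-0.089, -0.996, 0.027], [-0.996, 0.089, -0.001], [-0.001, -0.027, -1.0]]
wrist_force: [-1.2, 0.7, -1.0]
gripper_width: 0.999
```

```bash
python3 -c "
from h import *
go(.458,-.1665,.023,174.4); print(sense()['ee_rot'][:,2], sense()['joint_velocities'].round(2))"
```

```text
t 5.7 pos [ 0.4593 -0.1657  0.0269] slide units [0.04 0.05 0.15] spin 0.06 yaw 174.9 w 0.999 F [-1.2  0.7 -1. ]
[ 0.0273797  -0.0013355  -0.99962421] [ 0.61 -1.83  4.01  1.88 -0.28 -0.17]
```

Call:
servo_tool --deltas '[{"slide": [0, 0, 0.1], "spin": 0}, {"slide": [0, 0, 0], "spin": 0}, {"slide": [0, 0, 0], "spin": 0}, {"slide": [0, 0, 0], "spin": 0}, {"slide": [0, 0, 0], "spin": 0}, {"slide": [0, 0, 0], "spin": 0}]' --gripper 200

```text
time_s: 6.3
tcp_pos: [0.4632, -0.1656, 0.0282]
ee_rot: [[-0.088, -0.996, 0.035], [-0.996, 0.088, -0.002], [-0.001, -0.035, -0.999]]
wrist_force: [-1.5, 1.1, -0.0]
gripper_width: 0.543
```

```bash
python3 -c "
from h import *
go(.458,-.1665,.023,174.4); print(sense()['ee_rot'][:,2], sense()['joint_velocities'].round(2))"
```

```text
t 6.3 pos [ 0.4632 -0.1656  0.0282] slide units [0.06 0.21 0.2 ] spin 0.07 yaw 175.0 w 0.543 F [-1.5  1.1 -0. ]
[ 0.03540013 -0.00220952 -0.99937078] [-0.09 -0.03 -0.12 -0.09 -0.2  -0.07]
```

Call:
servo_tool --deltas '[{"slide": [0, 0, 0], "spin": 0}]'

```text
time_s: 6.4
tcp_pos: [0.4629, -0.1656, 0.0281]
ee_rot: [[-0.088, -0.996, 0.035], [-0.996, 0.088, -0.002], [-0.001, -0.035, -0.999]]
wrist_force: [0.1, 0.4, 0.0]
gripper_width: 0.453
```

```bash
python3 -c "
from h import *
go(.458,-.1665,.023,174.4); s=sense();print(s['ee_rot'][:,2], s['effort'].round(2),s['joints'].round(2))"
```

```text
t 6.4 pos [ 0.4629 -0.1656  0.0281] slide units [0.05 0.2  0.2 ] spin 0.07 yaw 175.0 w 0.453 F [0.1 0.4 0. ]
[ 0.03468347 -0.00214118 -0.99939605] [ 2.000e-02 -3.252e+01  1.177e+01  2.640e+00  2.100e-01  0.000e+00] [ -0.65  22.49 -33.23   0.19 -32.3   -4.55]
```

Call:
servo_tool --deltas '[{"slide": [0, 0, -0.8], "spin": 0}, {"slide": [0, 0, -1], "spin": 0}, {"slide": [0, -0.6, -0.7], "spin": 0}, {"slide": [0, -1, 0], "spin": 0}, {"slide": [0, -1, 0], "spin": 0}, {"slide": [0, -1, 0], "spin": 0}, {"slide": [0, -1, 0], "spin": 0}, {"slide": [0, -0.5, 0], "spin": 0}, {"slide": [0, 0, 0], "spin": 0}]'

```text
time_s: 7.3
tcp_pos: [0.5886, -0.177, 0.0939]
ee_rot: [[-0.09, -0.996, 0.028], [-0.996, 0.09, -0.001], [-0.002, -0.028, -1.0]]
wrist_force: [-0.7, 0.0, -2.0]
gripper_width: 0.454
```

```bash
python3 -c "
from h import *
go(.607,-.170,.0441,174.4); s=sense();print(s['ee_rot'][:,2], s['effort'].round(2),s['joints'].round(2))"
```

```text
t 7.3 pos [ 0.5886 -0.177   0.0939] slide units [-0.34 -0.65  2.01] spin 0.06 yaw 174.8 w 0.454 F [-0.7  0.  -2. ]
[ 2.81999631e-02 -5.51125633e-04 -9.99602150e-01] [ 1.000e-02 -4.047e+01  1.663e+01  3.760e+00  1.300e-01  1.000e-02] [-1.670e+00  2.694e+01 -1.180e+01 -2.000e-02 -4.965e+01 -3.470e+00]
```

Call:
servo_tool --deltas '[{"slide": [-0.3, -0.6, 0], "spin": 0}, {"slide": [0, 0, 0.4], "spin": 0}, {"slide": [0, 0, 0.6], "spin": 0}, {"slide": [0, 0, 0.4], "spin": 0}, {"slide": [0, 0, 0.2], "spin": 0}]'

```text
time_s: 7.8
tcp_pos: [0.6, -0.1704, 0.0503]
ee_rot: [[-0.092, -0.996, 0.022], [-0.996, 0.092, 0.001], [-0.003, -0.021, -1.0]]
wrist_force: [0.0, -0.8, -0.8]
gripper_width: 0.454
```

```bash
python3 -c "
from h import *
go(.607,-.170,.0441,174.4); s=sense();print(s['ee_rot'][:,2])"
```

```text
t 7.8 pos [ 0.6    -0.1704  0.0503] slide units [-0.04 -0.27  0.26] spin 0.04 yaw 174.7 w 0.454 F [ 0.  -0.8 -0.8]
[ 0.02168029  0.00137838 -0.999764  ]
```

Call:
servo_tool --deltas '[{"slide": [0, -0.35, 0.05], "spin": 0}, {"slide": [0, -0.05, 0.15], "spin": 0}]'

```text
time_s: 8.0
tcp_pos: [0.6095, -0.1715, 0.0449]
ee_rot: [[-0.092, -0.996, 0.02], [-0.996, 0.092, 0.001], [-0.003, -0.02, -1.0]]
wrist_force: [0.0, 0.6, -0.6]
gripper_width: 0.452
```

```bash
python3 -c "
from h import *
go(.607,-.170,.0441,174.4); s=sense();print(s['ee_rot'][:,2])"
```

```text
t 8.0 pos [ 0.6095 -0.1715  0.0449] slide units [-0.05  0.1   0.03] spin 0.04 yaw 174.7 w 0.452 F [ 0.   0.6 -0.6]
[ 0.02007068  0.00131167 -0.9997977 ]
```

Call:
servo_tool --deltas '[{"slide": [-0.05, 0.08, 0.05], "spin": 0}, {"slide": [0, 0, 0], "spin": 0}]'

```text
time_s: 8.2
tcp_pos: [0.6088, -0.1705, 0.0443]
ee_rot: [[-0.092, -0.995, 0.023], [-0.996, 0.092, 0.001], [-0.003, -0.022, -1.0]]
wrist_force: [0.4, 0.4, -1.4]
gripper_width: 0.455
```

```bash
python3 -c "
from h import *
go(.607,-.170,.0441,174.4); s=sense();print(s['ee_rot'][:,2])
c=optics.capture('side');cv2.imwrite('pics/s1.png',cv2.cvtColor(cv2.resize(c['frame'][180:340,260:420],None,fx=3.7,fy=3.7),4))"
```

```text
t 8.2 pos [ 0.6088 -0.1705  0.0443] slide units [-0.02  0.07  0.  ] spin 0.04 yaw 174.7 w 0.455 F [ 0.4  0.4 -1.4]
[ 2.25152632e-02  6.44401089e-04 -9.99746292e-01]
```

View pics/s1.png

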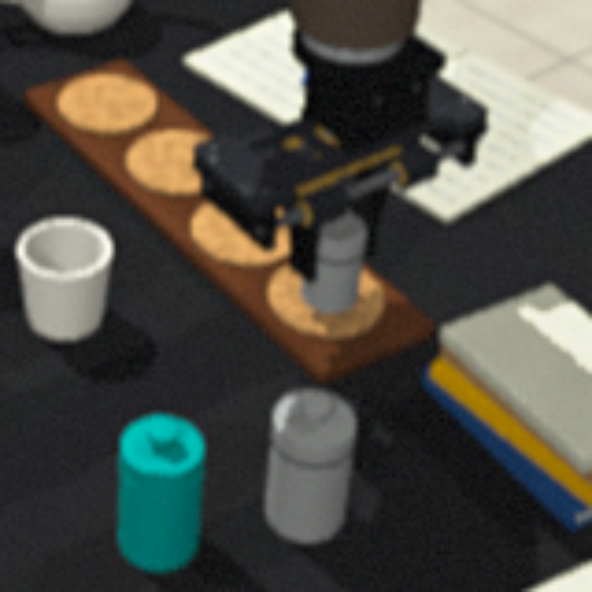

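The view shows the small canister at about (331,290) of the crop, standing on the middle of the last coaster. I'll release it and lift.

Call:
servo_tool --deltas '[{"slide": [0, 0.05, 0.05], "spin": 0}, {"slide": [0, 0, 0], "spin": 0}, {"slide": [0, 0, 0], "spin": 0}, {"slide": [0, 0, 0], "spin": 0}, {"slide": [0, 0, 0], "spin": 0}]' --gripper 60

```text
time_s: 8.75
tcp_pos: [0.6076, -0.1702, 0.044]
ee_rot: [[-0.092, -0.995, 0.024], [-0.996, 0.092, 0.001], [-0.003, -0.024, -1.0]]
wrist_force: [0.3, -0.0, 0.1]
gripper_width: 0.742
```

```bash
python3 -c "
from h import *
go(.607,-.170,.0441,174.4); s=sense();print(s['ee_rot'][:,2])"
```

```text
t 8.75 pos [ 0.6076 -0.1702  0.044 ] slide units [-0.01  0.03 -0.  ] spin 0.04 yaw 174.7 w 0.742 F [ 0.3 -0.   0.1]
[ 2.40087515e-02  7.76332490e-04 -9.99711447e-01]
```

Call:
servo_tool --deltas '[{"slide": [0, 0, -0.8], "spin": 0}, {"slide": [0, 0, -1], "spin": 0}, {"slide": [0, 0, -1], "spin": 0}, {"slide": [0, 0, -1], "spin": 0}, {"slide": [0, 0, -0.8], "spin": -0.8}, {"slide": [0, 0, 0], "spin": -1}, {"slide": [0, 0, 0], "spin": -0.8}]' --gripper 0

```text
time_s: 9.45
tcp_pos: [0.6043, -0.1704, 0.1633]
ee_rot: [[0.28, -0.96, 0.022], [-0.96, -0.28, 0.001], [0.005, -0.022, -1.0]]
wrist_force: [-0.6, 0.3, -0.8]
gripper_width: 0.998
```

```bash
python3 -c "
from h import *
go(.467,-.299,.13,200); s=sense();print(s['ee_rot'][:,2])
c=optics.capture('top');cv2.imwrite('pics/t2.png',cv2.cvtColor(c['frame'],4))"
```

```text
t 9.45 pos [ 0.6043 -0.1704  0.1633] slide units [3.39 6.74 1.21] spin -0.47 yaw -163.7 w 0.998 F [-0.6  0.3 -0.8]
[ 2.22318157e-02  7.98744993e-04 -9.99752524e-01]
```

View pics/t2.png

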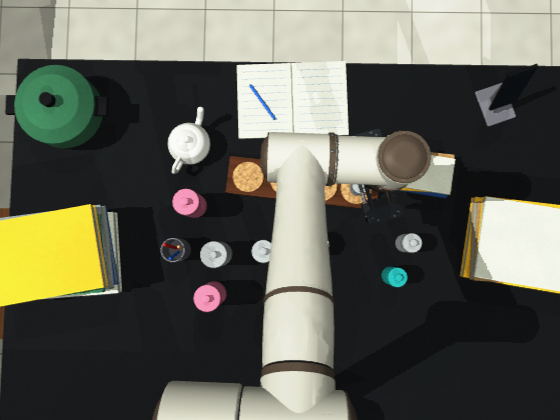

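The arm hides the last coaster, so I'll check the placing later. The 80 canister is unchanged at (411,243). Now I move above it.

Call:
servo_tool --deltas '[{"slide": [0.3, 0.6, 0], "spin": -0.3}, {"slide": [0.4, 1, 0], "spin": 0}, {"slide": [0.5, 1, 0], "spin": 0}, {"slide": [0.5, 1, 0], "spin": 0}, {"slide": [0.5, 1, 0], "spin": 0}, {"slide": [0.5, 1, 0], "spin": 0}, {"slide": [0.4, 0.6, 0.5], "spin": 0}, {"slide": [0, 0, 0.4], "spin": 0}]'

```text
time_s: 10.3
tcp_pos: [0.4792, -0.2965, 0.1385]
ee_rot: [[0.311, -0.95, 0.026], [-0.95, -0.311, -0.001], [0.009, -0.025, -1.0]]
wrist_force: [-0.2, 0.2, 0.3]
gripper_width: 0.997
```

```bash
python3 -c "
from h import *
go(.467,-.299,.037,200); s=sense();print(s['ee_rot'][:,2])"
```

```text
t 10.3 pos [ 0.4792 -0.2965  0.1385] slide units [-0.09  0.6   4.04] spin -0.23 yaw -161.9 w 0.997 F [-0.2  0.2  0.3]
[ 2.64183993e-02 -5.45965517e-04 -9.99650824e-01]
```

Call:
servo_tool --deltas '[{"slide": [-0.1, 0.6, 0.5], "spin": -0.2}, {"slide": [0, 0, 0.6], "spin": 0}]'

```text
time_s: 10.5
tcp_pos: [0.4652, -0.2992, 0.1101]
ee_rot: [[0.335, -0.942, 0.029], [-0.942, -0.335, -0.001], [0.011, -0.026, -1.0]]
wrist_force: [0.2, -0.1, -0.5]
gripper_width: 1.005
```

```bash
python3 -c "
from h import *
go(.467,-.299,.04,200); s=sense();print(s['ee_rot'][:,2])"
```

```text
t 10.5 pos [ 0.4652 -0.2992  0.1101] slide units [-0.01  0.    2.81] spin -0.05 yaw -160.4 w 1.005 F [ 0.2 -0.1 -0.5]
[ 0.02852779 -0.00138431 -0.99959204]
```

Call:
servo_tool --deltas '[{"slide": [0, 0.05, 0.8], "spin": 0}, {"slide": [0, 0.05, 1], "spin": 0}, {"slide": [0, 0.05, 0.8], "spin": 0}, {"slide": [0, 0.05, 0.1], "spin": 0}]'

```text
time_s: 10.9
tcp_pos: [0.4633, -0.2994, 0.0385]
ee_rot: [[0.33, -0.943, 0.027], [-0.944, -0.331, -0.001], [0.01, -0.026, -1.0]]
wrist_force: [0.0, -0.0, 0.7]
gripper_width: 0.998
```

```bash
python3 -c "
from h import *
go(.467,-.299,.04,200); s=sense();print(s['ee_rot'][:,2])"
```

```text
t 10.9 pos [ 0.4633 -0.2994  0.0385] slide units [ 0.03 -0.15 -0.06] spin -0.09 yaw -160.7 w 0.998 F [ 0.  -0.   0.7]
[ 0.027427   -0.00103491 -0.99962327]
```

Call:
servo_tool --deltas '[{"slide": [0, -0.15, 0], "spin": 0}, {"slide": [0, 0, 0], "spin": 0}, {"slide": [0, 0, 0], "spin": 0}, {"slide": [0, 0, 0], "spin": 0}, {"slide": [0, 0, 0], "spin": 0}, {"slide": [0, 0, 0], "spin": 0}, {"slide": [0, 0, 0], "spin": 0}]' --gripper 200

```text
time_s: 11.6
tcp_pos: [0.4697, -0.2982, 0.0422]
ee_rot: [[0.33, -0.943, 0.032], [-0.944, -0.331, -0.003], [0.014, -0.029, -0.999]]
wrist_force: [0.2, -0.7, -1.7]
gripper_width: 0.546
```

```bash
python3 -c "
from h import *
go(.614,-.080,.054,174.4); s=sense();print(s['ee_rot'][:,2])"
```

```text
t 11.6 pos [ 0.4697 -0.2982  0.0422] slide units [-6.32 -8.34 -0.31] spin 3.11 yaw -160.7 w 0.546 F [ 0.2 -0.7 -1.7]
[ 0.03218587 -0.00322241 -0.99947671]
```

Call:
servo_tool --deltas '[{"slide": [0, 0, -0.7], "spin": 0}, {"slide": [0, 0, -1], "spin": 0}, {"slide": [0, 0, -1], "spin": 0.7}, {"slide": [0, 0, -1], "spin": 1}, {"slide": [0, 0, -0.7], "spin": 1}, {"slide": [0, 0, 0], "spin": 0.3}]'

```text
time_s: 12.2
tcp_pos: [0.4643, -0.297, 0.1536]
ee_rot: [[-0.101, -0.994, 0.028], [-0.995, 0.101, -0.0], [-0.003, -0.028, -1.0]]
wrist_force: [0.8, 0.1, -1.5]
gripper_width: 0.545
```

```bash
python3 -c "
from h import *
go(.614,-.080,.058,174.4); s=sense();print(s['ee_rot'][:,2])"
```

```text
t 12.2 pos [ 0.4643 -0.297   0.1536] slide units [-9.23 -4.97  3.99] spin -0.03 yaw 174.2 w 0.545 F [ 0.8  0.1 -1.5]
[ 2.80595012e-02 -5.99856721e-05 -9.99606253e-01]
```

Call:
servo_tool --deltas '[{"slide": [-0.6, -0.3, 0], "spin": 0}, {"slide": [-1, -0.6, 0], "spin": 0}, {"slide": [-1, -0.6, 0], "spin": 0}, {"slide": [-1, -0.6, 0], "spin": 0}, {"slide": [-1, -0.6, 0], "spin": 0}, {"slide": [-1, -0.6, 0], "spin": 0}, {"slide": [-1, -0.6, 0], "spin": 0}, {"slide": [-1, -0.5, 0], "spin": 0}, {"slide": [-0.7, -0.3, 0], "spin": 0}, {"slide": [-0.3, 0, 0], "spin": 0}]'

```text
time_s: 13.2
tcp_pos: [0.6062, -0.0879, 0.1553]
ee_rot: [[-0.11, -0.994, 0.027], [-0.994, 0.111, 0.004], [-0.007, -0.026, -1.0]]
wrist_force: [-0.2, 0.1, -2.4]
gripper_width: 0.543
```

```bash
python3 -c "
from h import *
go(.614,-.080,.058,174.4); s=sense();print(s['ee_rot'][:,2])"
```

```text
t 13.2 pos [ 0.6062 -0.0879  0.1553] slide units [-0.32 -0.17  3.9 ] spin -0.09 yaw 173.6 w 0.543 F [-0.2  0.1 -2.4]
[ 0.02673952  0.00373083 -0.99963547]
```

Call:
servo_tool --deltas '[{"slide": [-0.2, -0.2, 0.6], "spin": 0}, {"slide": [0, 0, 1], "spin": 0}, {"slide": [0, 0, 1], "spin": 0}, {"slide": [0, 0, 0.6], "spin": 0}]'

```text
time_s: 13.6
tcp_pos: [0.614, -0.0834, 0.0727]
ee_rot: [[-0.112, -0.993, 0.03], [-0.994, 0.112, 0.005], [-0.008, -0.03, -1.0]]
wrist_force: [-0.6, 0.7, -0.8]
gripper_width: 0.545
```

```bash
python3 -c "
from h import *
go(.614,-.080,.058,174.4); s=sense();print(s['ee_rot'][:,2])"
```

```text
t 13.6 pos [ 0.614  -0.0834  0.0727] slide units [-0.13  0.03  0.59] spin -0.1 yaw 173.6 w 0.545 F [-0.6  0.7 -0.8]
[ 0.0303018   0.00455646 -0.99953041]
```

Call:
servo_tool --deltas '[{"slide": [-0.15, 0, 0.3], "spin": 0}, {"slide": [0, 0, 0.15], "spin": 0}]'

```text
time_s: 13.8
tcp_pos: [0.6122, -0.0806, 0.0581]
ee_rot: [[-0.114, -0.993, 0.024], [-0.993, 0.114, 0.004], [-0.007, -0.023, -1.0]]
wrist_force: [-8.2, 10.3, 26.4]
gripper_width: 0.544
```

```bash
python3 -c "
from h import *
go(.614,-.080,.058,174.4); s=sense();print(s['ee_rot'][:,2])"
```

```text
t 13.8 pos [ 0.6122 -0.0806  0.0581] slide units [-0.03 -0.07  0.01] spin -0.12 yaw 173.4 w 0.544 F [-8.2 10.3 26.4]
[ 0.02371544  0.00422095 -0.99970984]
```

Call:
servo_tool --deltas '[{"slide": [0, 0, -0.02], "spin": 0}, {"slide": [0, 0, 0], "spin": 0}, {"slide": [0, 0, 0], "spin": 0}, {"slide": [0, 0, 0], "spin": 0}, {"slide": [0, 0, 0], "spin": 0}]' --gripper 30

```text
time_s: 14.3
tcp_pos: [0.6141, -0.0814, 0.0613]
ee_rot: [[-0.114, -0.993, 0.03], [-0.993, 0.114, 0.004], [-0.007, -0.029, -1.0]]
wrist_force: [-0.4, -0.6, 0.3]
gripper_width: 0.855
```

```bash
python3 -c "
from h import *
go(.614,-.080,.058,174.4); s=sense();print(s['ee_rot'][:,2])"
```

```text
t 14.3 pos [ 0.6141 -0.0814  0.0613] slide units [-0.05  0.01  0.13] spin -0.12 yaw 173.4 w 0.855 F [-0.4 -0.6  0.3]
[ 0.0297543   0.00398055 -0.99954932]
```

Call:
servo_tool --deltas '[{"slide": [0, 0, -0.7], "spin": 0}, {"slide": [0, 0, -1], "spin": 0}, {"slide": [0, 0, -1], "spin": 0}, {"slide": [0, 0, -1], "spin": 0}, {"slide": [-0.5, 0.5, -0.6], "spin": -0.1}, {"slide": [-0.8, 1, 0], "spin": 0}, {"slide": [-0.9, 1, 0], "spin": 0}, {"slide": [-0.9, 1, 0], "spin": 0}, {"slide": [-0.8, 1, 0], "spin": 0}, {"slide": [-0.6, 0.8, 0], "spin": 0}]' --gripper 0

```text
time_s: 15.3
tcp_pos: [0.4894, 0.0449, 0.1707]
ee_rot: [[-0.106, -0.994, 0.034], [-0.994, 0.106, 0.005], [-0.008, -0.034, -0.999]]
wrist_force: [-0.4, 0.4, -0.2]
gripper_width: 0.997
```

```bash
python3 -c "
from h import *
go(.442,.067,.145,174.4); s=sense();print(s['ee_rot'][:,2])
for n in('top','side'):
  c=optics.capture(n);cv2.imwrite(f'pics/{n}3.png',cv2.cvtColor(c['frame'],4))"
```

```text
t 15.3 pos [0.4894 0.0449 0.1707] slide units [-0.67  2.01  0.96] spin -0.06 yaw 173.9 w 0.997 F [-0.4  0.4 -0.2]
[ 0.03449642  0.00464543 -0.99939402]
```

View pics/top3.png

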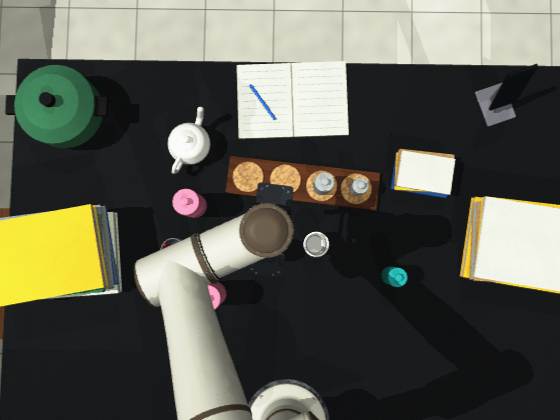

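View pics/side3.png

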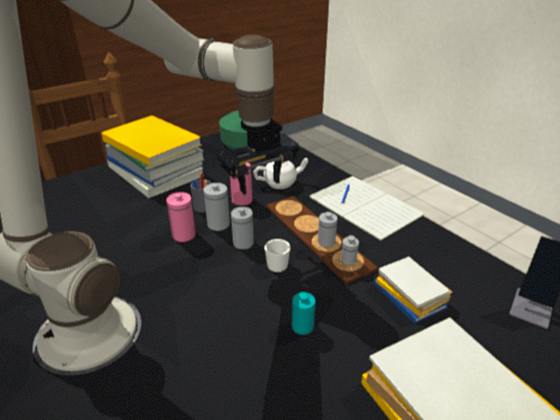

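Two canisters stand on the right-hand coasters at (322,183) and (358,186), and both are upright. I'll measure their centring.

```bash
python3 -c "
from h import *
c=optics.capture('top')
for n,b,R in((80,(306,166,342,203),.024),(60,(343,168,377,204),.02)):
    u,v,rr,p=circ(c,b,n/1000+.016,R); print(n,round(u,1),round(v,1),round(rr*1000,1),p.round(4))
cv2.imwrite('pics/t3c.png',cv2.cvtColor(cv2.resize(c['frame'][150:220,290:390],None,fx=6,fy=6,interpolation=2),4))"
```

```text
80 323.8 180.7 24.6 [ 0.6151 -0.0798  0.096 ]
60 359.9 185.3 18.6 [ 0.6077 -0.1713  0.076 ]
```

View pics/t3c.png

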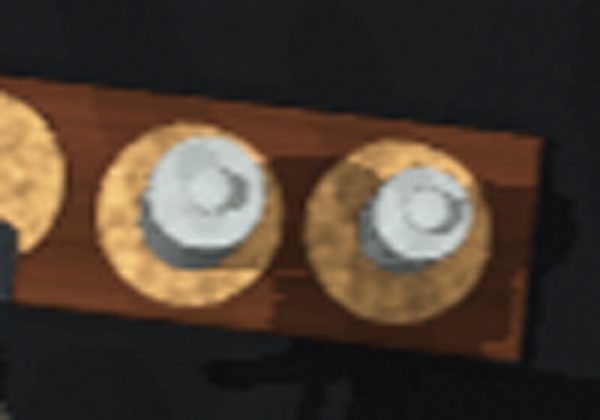

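Both are within 1–2 mm of the coaster centres. Next is the 100 canister: first correct xy above it.

Call:
servo_tool --deltas '[{"slide": [-0.3, 0.8, 0], "spin": 0}, {"slide": [-0.3, 0.9, 0.4], "spin": 0}, {"slide": [0, 0.2, 0.4], "spin": 0}]'

```text
time_s: 15.75
tcp_pos: [0.4479, 0.0651, 0.1508]
ee_rot: [[-0.106, -0.993, 0.041], [-0.994, 0.107, 0.007], [-0.011, -0.04, -0.999]]
wrist_force: [-0.1, -0.3, 0.8]
gripper_width: 1.0
```

```bash
python3 -c "
from h import *
go(.442,.067,.063,174.4); s=sense();print(s['ee_rot'][:,2])"
```

```text
t 15.75 pos [0.4479 0.0651 0.1508] slide units [-0.01  0.38  3.5 ] spin -0.07 yaw 173.9 w 1.0 F [-0.1 -0.3  0.8]
[ 0.04134939  0.00652777 -0.99912342]
```

Call:
servo_tool --deltas '[{"slide": [0, 0.35, 0.2], "spin": 0}, {"slide": [0, 0.05, 0.9], "spin": 0}, {"slide": [0, 0.05, 1], "spin": 0}, {"slide": [0, 0.05, 0.8], "spin": 0}, {"slide": [0, 0.05, 0.3], "spin": 0}]'

```text
time_s: 16.25
tcp_pos: [0.4403, 0.0664, 0.0694]
ee_rot: [[-0.109, -0.993, 0.047], [-0.994, 0.11, 0.008], [-0.014, -0.046, -0.999]]
wrist_force: [-0.6, 0.3, -0.6]
gripper_width: 1.001
```

```bash
python3 -c "
from h import *
go(.442,.067,.063,174.4); s=sense();print(s['ee_rot'][:,2])"
```

```text
t 16.25 pos [0.4403 0.0664 0.0694] slide units [-0.03 -0.05  0.26] spin -0.09 yaw 173.7 w 1.001 F [-0.6  0.3 -0.6]
[ 0.04724562  0.00846968 -0.99884739]
```

Call:
servo_tool --deltas '[{"slide": [0, 0, 0.2], "spin": 0}, {"slide": [0, 0, 0], "spin": 0}, {"slide": [0, 0, 0], "spin": 0}, {"slide": [0, 0, 0], "spin": 0}, {"slide": [0, 0, 0], "spin": 0}, {"slide": [0, 0, 0], "spin": 0}]' --gripper 180

```text
time_s: 16.85
tcp_pos: [0.442, 0.0663, 0.0657]
ee_rot: [[-0.111, -0.993, 0.049], [-0.994, 0.111, 0.009], [-0.015, -0.048, -0.999]]
wrist_force: [1.0, 0.2, -2.3]
gripper_width: 0.643
```

```bash
python3 -c "
from h import *
go(.628,.0155,.063,174.4); s=sense();print(s['ee_rot'][:,2])"
```

```text
t 16.85 pos [0.442  0.0663 0.0657] slide units [ 1.2  -7.61  0.45] spin -0.1 yaw 173.6 w 0.643 F [ 1.   0.2 -2.3]
[ 0.04910387  0.00915784 -0.99875169]
```

Call:
servo_tool --deltas '[{"slide": [0, 0, -0.7], "spin": 0}, {"slide": [0, 0, -1], "spin": 0}, {"slide": [0.1, -0.6, -0.7], "spin": 0}, {"slide": [0.2, -1, 0], "spin": 0}, {"slide": [0.2, -1, 0], "spin": 0}, {"slide": [0.2, -1, 0], "spin": 0}, {"slide": [0.2, -1, 0], "spin": 0}, {"slide": [0.2, -1, 0], "spin": 0}, {"slide": [0.1, -0.8, 0], "spin": 0}, {"slide": [0, -0.4, 0], "spin": 0}]'

```text
time_s: 17.85
tcp_pos: [0.6039, 0.0138, 0.1317]
ee_rot: [[-0.111, -0.993, 0.04], [-0.994, 0.112, 0.009], [-0.013, -0.039, -0.999]]
wrist_force: [-0.2, 0.1, -3.1]
gripper_width: 0.644
```

```bash
python3 -c "
from h import *
go(.627,.0155,.0817,174.4); s=sense();print(s['ee_rot'][:,2])"
```

```text
t 17.85 pos [0.6039 0.0138 0.1317] slide units [-0.14 -0.83  2.03] spin -0.1 yaw 173.6 w 0.644 F [-0.2  0.1 -3.1]
[ 0.0398541   0.00895758 -0.99916536]
```

Call:
servo_tool --deltas '[{"slide": [-0.1, -0.7, 0.2], "spin": -0.1}, {"slide": [0, -0.15, 0.7], "spin": 0}, {"slide": [0, 0, 0.5], "spin": 0}]'

```text
time_s: 18.15
tcp_pos: [0.628, 0.0146, 0.0969]
ee_rot: [[-0.098, -0.994, 0.041], [-0.995, 0.098, 0.01], [-0.014, -0.04, -0.999]]
wrist_force: [-0.4, -0.2, -2.6]
gripper_width: 0.646
```

```bash
python3 -c "
from h import *
go(.6285,.0155,.0817,174.4); s=sense();print(s['ee_rot'][:,2])"
```

```text
t 18.15 pos [0.628  0.0146 0.0969] slide units [-0.03  0.01  0.61] spin -0.01 yaw 174.3 w 0.646 F [-0.4 -0.2 -2.6]
[ 0.0409295   0.01007812 -0.99911121]
```

Call:
servo_tool --deltas '[{"slide": [-0.05, 0, 0.3], "spin": 0}, {"slide": [0, 0, 0.1], "spin": 0}]'

```text
time_s: 18.35
tcp_pos: [0.626, 0.016, 0.0839]
ee_rot: [[-0.098, -0.995, 0.035], [-0.995, 0.098, 0.009], [-0.013, -0.034, -0.999]]
wrist_force: [-1.5, 1.2, -3.6]
gripper_width: 0.643
```

```bash
python3 -c "
from h import *
go(.6285,.0155,.0817,174.4); s=sense();print(s['ee_rot'][:,2])"
```

```text
t 18.35 pos [0.626  0.016  0.0839] slide units [ 0.01 -0.1   0.09] spin -0.01 yaw 174.3 w 0.643 F [-1.5  1.2 -3.6]
[ 0.0353661   0.00916938 -0.99933236]
```

Call:
servo_tool --deltas '[{"slide": [0, -0.1, 0.05], "spin": 0}]'

```text
time_s: 18.45
tcp_pos: [0.6278, 0.016, 0.0825]
ee_rot: [[-0.098, -0.995, 0.034], [-0.995, 0.098, 0.009], [-0.012, -0.033, -0.999]]
wrist_force: [0.8, -0.2, -3.3]
gripper_width: 0.639
```

```bash
python3 -c "
from h import *
go(.6285,.0155,.0817,174.4); s=sense();print(s['ee_rot'][:,2])"
```

```text
t 18.45 pos [0.6278 0.016  0.0825] slide units [ 0.02 -0.03  0.03] spin -0.0 yaw 174.4 w 0.639 F [ 0.8 -0.2 -3.3]
[ 0.03418217  0.00895971 -0.99937546]
```

Call:
servo_tool --deltas '[{"slide": [0, -0.03, 0.04], "spin": 0}, {"slide": [0, 0, 0], "spin": 0}, {"slide": [0, 0, 0], "spin": 0}, {"slide": [0, 0, 0], "spin": 0}, {"slide": [0, 0, 0], "spin": 0}]' --gripper 0

```text
time_s: 18.95
tcp_pos: [0.6318, 0.0165, 0.0864]
ee_rot: [[-0.096, -0.994, 0.044], [-0.995, 0.096, 0.01], [-0.014, -0.043, -0.999]]
wrist_force: [-0.1, -0.0, -0.1]
gripper_width: 0.969
```

```bash
python3 -c "
from h import *
go(.431,.185,.17,174.4); s=sense();print(s['ee_rot'][:,2])"
```

```text
t 18.95 pos [0.6318 0.0165 0.0864] slide units [-5.99  8.49 -3.62] spin 0.01 yaw 174.5 w 0.969 F [-0.1 -0.  -0.1]
[ 0.04365622  0.0098844  -0.99899771]
```

Call:
servo_tool --deltas '[{"slide": [0, -0.05, -0.7], "spin": 0}, {"slide": [0, -0.05, -1], "spin": 0}, {"slide": [0, 0, -1], "spin": 0}, {"slide": [0, 0, -1], "spin": 0}, {"slide": [-0.5, 0.6, -0.3], "spin": 0}, {"slide": [-0.7, 1, 0], "spin": 0}, {"slide": [-0.7, 1, 0], "spin": 0}, {"slide": [-0.7, 1, 0], "spin": 0}, {"slide": [-0.7, 1, 0], "spin": 0}, {"slide": [-0.7, 1, 0], "spin": 0}]'

```text
time_s: 19.95
tcp_pos: [0.4946, 0.1315, 0.185]
ee_rot: [[-0.102, -0.994, 0.045], [-0.995, 0.102, 0.011], [-0.016, -0.044, -0.999]]
wrist_force: [-0.0, 0.4, -0.3]
gripper_width: 0.998
```

```bash
python3 -c "
from h import *
go(.431,.185,.165,174.4); s=sense();print(s['ee_rot'][:,2])"
```

```text
t 19.95 pos [0.4946 0.1315 0.185 ] slide units [-1.86  2.78  0.71] spin -0.03 yaw 174.1 w 0.998 F [-0.   0.4 -0.3]
[ 0.04521405  0.01129872 -0.99891342]
```

Call:
servo_tool --deltas '[{"slide": [-0.7, 1, 0], "spin": 0}, {"slide": [-0.7, 1, 0], "spin": 0}, {"slide": [-0.4, 0.6, 0], "spin": 0}, {"slide": [0, 0.1, 0], "spin": 0}]'

```text
time_s: 20.35
tcp_pos: [0.423, 0.1861, 0.1812]
ee_rot: [[-0.097, -0.994, 0.042], [-0.995, 0.098, 0.012], [-0.016, -0.041, -0.999]]
wrist_force: [-0.2, 0.4, 0.4]
gripper_width: 1.001
```

```bash
python3 -c "
from h import *
go(.431,.185,.082,174.4); s=sense();print(s['ee_rot'][:,2])"
```

```text
t 20.35 pos [0.423  0.1861 0.1812] slide units [ 0.08 -0.16  3.98] spin -0.0 yaw 174.4 w 1.001 F [-0.2  0.4  0.4]
[ 0.0423901   0.01190372 -0.99903022]
```

Call:
servo_tool --deltas '[{"slide": [0.05, -0.2, 0.6], "spin": 0}, {"slide": [0, 0, 0.6], "spin": 0}]'

```text
time_s: 20.55
tcp_pos: [0.4288, 0.186, 0.1527]
ee_rot: [[-0.094, -0.995, 0.047], [-0.995, 0.095, 0.016], [-0.02, -0.045, -0.999]]
wrist_force: [0.1, 1.0, -0.0]
gripper_width: 1.003
```

```bash
python3 -c "
from h import *
go(.431,.185,.082,174.4); s=sense();print(s['ee_rot'][:,2])"
```

```text
t 20.55 pos [0.4288 0.186  0.1527] slide units [0.09 0.03 2.83] spin 0.02 yaw 174.6 w 1.003 F [ 0.1  1.  -0. ]
[ 0.04650222  0.01584391 -0.99879253]
```

Call:
servo_tool --deltas '[{"slide": [0.05, 0.05, 0.7], "spin": 0}, {"slide": [0, 0.05, 0.9], "spin": 0}, {"slide": [0, 0.05, 0.7], "spin": 0}, {"slide": [0, 0.05, 0.3], "spin": 0}]'

```text
time_s: 20.95
tcp_pos: [0.4257, 0.1848, 0.0844]
ee_rot: [[-0.095, -0.994, 0.046], [-0.995, 0.096, 0.016], [-0.02, -0.044, -0.999]]
wrist_force: [0.0, -0.2, -0.0]
gripper_width: 0.996
```

```bash
python3 -c "
from h import *
go(.431,.185,.082,174.4); s=sense();print(s['ee_rot'][:,2])"
```

```text
t 20.95 pos [0.4257 0.1848 0.0844] slide units [-0.03 -0.21  0.1 ] spin 0.01 yaw 174.5 w 0.996 F [ 0.  -0.2 -0. ]
[ 0.04598366  0.0159321  -0.99881513]
```

Call:
servo_tool --deltas '[{"slide": [-0.03, -0.2, 0.1], "spin": 0}, {"slide": [0, 0, 0], "spin": 0}, {"slide": [0, 0, 0], "spin": 0}, {"slide": [0, 0, 0], "spin": 0}, {"slide": [0, 0, 0], "spin": 0}]' --gripper 180

```text
time_s: 21.45
tcp_pos: [0.4315, 0.1849, 0.0827]
ee_rot: [[-0.096, -0.994, 0.046], [-0.995, 0.097, 0.016], [-0.021, -0.045, -0.999]]
wrist_force: [0.2, -0.1, -2.5]
gripper_width: 0.737
```

```bash
python3 -c "
from h import *
go(.634,.114,.1,174.4); s=sense();print(s['ee_rot'][:,2])"
```

```text
t 21.45 pos [0.4315 0.1849 0.0827] slide units [ 2.03 -8.36 -0.36] spin 0.01 yaw 174.4 w 0.737 F [ 0.2 -0.1 -2.5]
[ 0.04634557  0.01625437 -0.99879321]
```

Call:
servo_tool --deltas '[{"slide": [0, 0, -0.6], "spin": 0}, {"slide": [0, 0, -1], "spin": 0}, {"slide": [0.3, -0.5, -0.7], "spin": 0}, {"slide": [0.5, -1, 0], "spin": 0}, {"slide": [0.4, -1, 0], "spin": 0}, {"slide": [0.3, -1, 0], "spin": 0}, {"slide": [0.2, -1, 0], "spin": 0}, {"slide": [0.2, -1, 0], "spin": 0}, {"slide": [0.2, -1, 0], "spin": 0}, {"slide": [0, -0.6, 0], "spin": 0}]'

```text
time_s: 22.45
tcp_pos: [0.6004, 0.1102, 0.1479]
ee_rot: [[-0.095, -0.995, 0.04], [-0.995, 0.096, 0.016], [-0.02, -0.038, -0.999]]
wrist_force: [0.4, 0.4, -2.9]
gripper_width: 0.735
```

```bash
python3 -c "
from h import *
go(.635,.1143,.0987,174.4); s=sense();print(s['ee_rot'][:,2])"
```

```text
t 22.45 pos [0.6004 0.1102 0.1479] slide units [-0.26 -1.28  2.02] spin 0.01 yaw 174.5 w 0.735 F [ 0.4  0.4 -2.9]
[ 0.03985757  0.01619633 -0.9990741 ]
```

Call:
servo_tool --deltas '[{"slide": [-0.1, -0.8, 0], "spin": 0}, {"slide": [-0.1, -0.5, 0.3], "spin": 0}, {"slide": [0, -0.05, 0.6], "spin": 0}, {"slide": [0, 0, 0.4], "spin": 0}]'

```text
time_s: 22.85
tcp_pos: [0.6382, 0.1119, 0.1145]
ee_rot: [[-0.098, -0.994, 0.039], [-0.995, 0.099, 0.017], [-0.021, -0.037, -0.999]]
wrist_force: [-0.8, -0.1, -3.6]
gripper_width: 0.736
```

```bash
python3 -c "
from h import *
go(.635,.1143,.0987,174.4); s=sense();print(s['ee_rot'][:,2])"
```

```text
t 22.85 pos [0.6382 0.1119 0.1145] slide units [-0.07  0.16  0.63] spin -0.01 yaw 174.3 w 0.736 F [-0.8 -0.1 -3.6]
[ 0.03923935  0.01725999 -0.99908076]
```

Call:
servo_tool --deltas '[{"slide": [-0.08, 0.12, 0.3], "spin": 0}, {"slide": [-0.03, 0, 0.1], "spin": 0}]'

```text
time_s: 23.05
tcp_pos: [0.6335, 0.1149, 0.1011]
ee_rot: [[-0.098, -0.995, 0.034], [-0.995, 0.099, 0.016], [-0.019, -0.032, -0.999]]
wrist_force: [-0.9, 0.2, -3.1]
gripper_width: 0.735
```

```bash
python3 -c "
from h import *
go(.635,.1143,.0987,174.4); s=sense();print(s['ee_rot'][:,2])"
```

```text
t 23.05 pos [0.6335 0.1149 0.1011] slide units [ 0.02 -0.06  0.1 ] spin -0.01 yaw 174.3 w 0.735 F [-0.9  0.2 -3.1]
[ 0.03381008  0.01574112 -0.99930431]
```

Call:
servo_tool --deltas '[{"slide": [0.02, -0.1, 0.06], "spin": 0}]'

```text
time_s: 23.15
tcp_pos: [0.6354, 0.1145, 0.0994]
ee_rot: [[-0.097, -0.995, 0.033], [-0.995, 0.098, 0.015], [-0.019, -0.031, -0.999]]
wrist_force: [-0.3, -0.3, -2.6]
gripper_width: 0.733
```

```bash
python3 -c "
from h import *
go(.6355,.1143,.0987,174.4); s=sense();print(s['ee_rot'][:,2])"
```

```text
t 23.15 pos [0.6354 0.1145 0.0994] slide units [ 0.01 -0.    0.03] spin -0.0 yaw 174.4 w 0.733 F [-0.3 -0.3 -2.6]
[ 0.03298204  0.01539857 -0.99933731]
```

Call:
servo_tool --deltas '[{"slide": [0, 0, 0.03], "spin": 0}, {"slide": [0, 0.03, 0], "spin": 0}, {"slide": [0, 0.03, 0], "spin": 0}, {"slide": [0, 0.03, 0], "spin": 0}, {"slide": [0, 0.03, 0], "spin": 0}]' --gripper 0

```text
time_s: 23.65
tcp_pos: [0.635, 0.1158, 0.1031]
ee_rot: [[-0.096, -0.995, 0.042], [-0.995, 0.096, 0.017], [-0.021, -0.04, -0.999]]
wrist_force: [-0.6, -0.8, 0.1]
gripper_width: 0.987
```

```bash
python3 -c "
from h import *
go(.634,.114,.16,174.4); s=sense();print(s['ee_rot'][:,2])"
```

```text
t 23.65 pos [0.635  0.1158 0.1031] slide units [ 0.03 -0.06 -2.28] spin 0.01 yaw 174.5 w 0.987 F [-0.6 -0.8  0.1]
[ 0.04157058  0.01747217 -0.99898279]
```

Call:
servo_tool --deltas '[{"slide": [0, -0.05, -0.6], "spin": 0}, {"slide": [0, -0.05, -1], "spin": 0}, {"slide": [0, -0.05, -1], "spin": 0}, {"slide": [0, 0, -1], "spin": 0}, {"slide": [0, 0.3, -1], "spin": 0}, {"slide": [0, 0.8, -0.5], "spin": 0}, {"slide": [-0.5, 1, 0], "spin": 0}, {"slide": [-1, 1, 0], "spin": 0}, {"slide": [-1, 1, 0], "spin": 0}, {"slide": [-1, 1, 0], "spin": 0}]'

```text
time_s: 24.65
tcp_pos: [0.5143, 0.2122, 0.2361]
ee_rot: [[-0.103, -0.993, 0.049], [-0.994, 0.104, 0.02], [-0.025, -0.047, -0.999]]
wrist_force: [-0.1, 0.5, -0.6]
gripper_width: 1.001
```

Call:
servo_tool --deltas '[{"slide": [-1, 0.5, 0], "spin": 0}, {"slide": [-1, 0.3, 0], "spin": 0}, {"slide": [-1, 0, 0], "spin": 0}, {"slide": [-0.5, 0, 0], "spin": 0}, {"slide": [0, 0, 0], "spin": 0}]'

```text
time_s: 25.15
tcp_pos: [0.4994, 0.307, 0.2407]
ee_rot: [[-0.098, -0.994, 0.053], [-0.995, 0.099, 0.024], [-0.03, -0.05, -0.998]]
wrist_force: [-0.1, -0.2, 0.3]
gripper_width: 0.999
```

```bash
python3 - <<'E'
from h import *
go(.634,.114,.16,174.4)
c=optics.capture('top'); s=optics.capture('side')
for n,x,C,R in((120,(229,146,272,195),(.634,.114),.032),(100,(266,154,306,196),(.6285,.0155),.028),(80,(306,166,342,203),(.614,-.080),.024),(60,(343,168,377,204),(.6075,-.1697),.02)):
    u,v,rr,p=circ(c,x,n/1000+.016,R); print(n,round(u,1),round(v,1),round(rr*1000,1),p.round(4),((p[:2]-C)*1000).round(1))
for n,f in(('top',c['frame'][120:300,150:400]),('side',s['frame'][120:340,160:400])):
    cv2.imwrite(f'pics/{n}_end.png',cv2.cvtColor(cv2.resize(f,None,fx=2.7,fy=2.7,interpolation=2),4))
E
```

```text
t 25.15 pos [0.4994 0.307  0.2407] slide units [ 7.25 -5.95  3.32] spin -0.01 yaw 174.3 w 0.999 F [-0.1 -0.2  0.3]
120 244.0 168.9 30.7 [0.6346 0.1132 0.136 ] [ 0.6 -0.8]
100 284.6 174.3 27.2 [0.6263 0.0167 0.116 ] [-2.2  1.2]
80 323.8 181.6 23.1 [ 0.6128 -0.0798  0.096 ] [-1.2  0.2]
60 360.1 184.0 21.4 [ 0.611  -0.1717  0.076 ] [ 3.5 -2. ]
```

View pics/top_end.png

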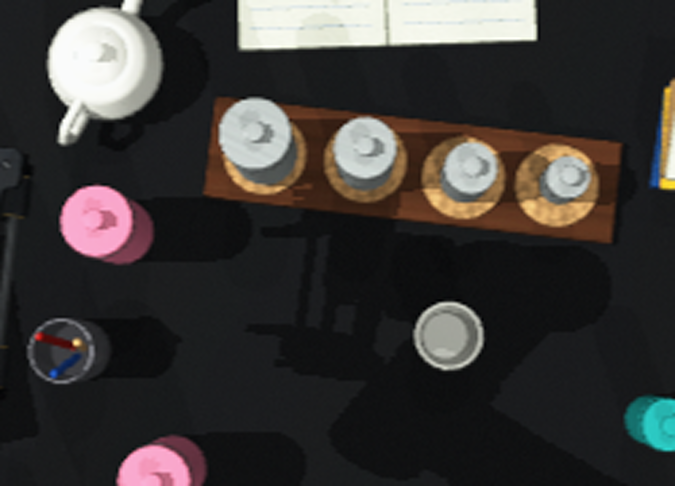

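View pics/side_end.png

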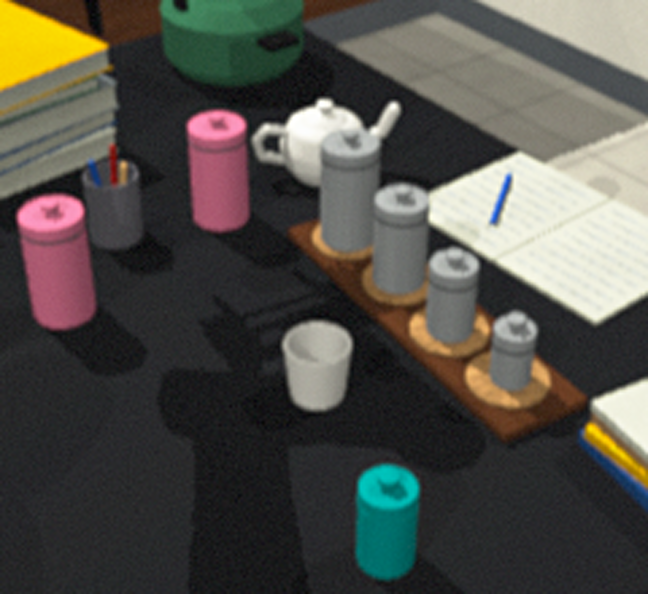

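Both views show four upright steel canisters stepping down from the teapot end, at crop (255,130), (365,147), (470,165) and (568,178). The teapot is still at (188,143). I'm handing it in.

```bash
python3 -c "
from station import r
print(r.finish_job())"
```

```text
the job is handed in; nothing more can be done
None
```

I stood the four steel canisters upright on the cork coasters: the 120 nearest the teapot, then the 100, the 80 and the 60. I placed them shortest first and handed the job in at about 25 s of the 109 s.

- **Centring:** In the last top view, the 120, 100 and 80 lids were within about 2.5 mm of their coaster centres.
- **One disagreement:** The last reading of the 60 was about 4 mm off. Its rim was in shadow and fitted poorly (21.4 mm radius against 20 mm). An earlier, cleaner reading gave 1–2 mm, and the side view shows it close to the middle of its coaster.
- **Surroundings:** The teapot stayed in place at pixel (188,143) and nothing was knocked over. The gripper was open and clear of everything at hand-in.
- **Arm behaviour:** The tool slowly drifted to about 3° of tilt, which did not spoil any placing. The highest wrist force I read was about 30 N, as the 80 touched down.

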